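# Close the capsules in the hand filler with the wide tamper

## Robot

A 6-joint arm with a two-finger parallel gripper is mounted at the origin on the work surface. World frame = base frame: x ahead of the robot, y to its left, z up, the work surface at z = 0. Lengths are in mm, angles in rad, forces in N, time in s.
With the tool pointing down it reaches from about 350 to 800 mm from the base axis. Payload 7.3 kg.
Tool frame: the origin (TCP) lies midway between the tips of the shut fingers; the grasp point (between the pads) lies 19 mm behind it; z points along the fingers, y is the line along which they close (so a half turn about z gives the same grasp; the last joint's range is limited). The gripper opens to 85 mm and grips with 20 to 120 N. Pads are 22 mm wide; open, the fingers measure 114 mm over their backs; the gripper's body (76 mm by 85 mm) begins 54 mm behind the grasp point. The pads swing forward as they close: fully open they stand 13 mm farther back than shut.
Start: joints at [-1.303, 0.342, 1.524, -0, 1.275, -0.146], TCP at [211.122, -480.7, 231.322] pointing down, gripper open.
Joint ranges: [-2.53, 2.53], [-0.77, 2.02], [0.04, 2.7], [-1, 4.14], [0.28, 2.66], [-3.11, 3.11]. Speed limits (rad/s): [2.57, 2.57, 3.14, 3.14, 3.14, 3.14].

## Interface

Orientations are given as a 3x3 rotation matrix whose columns are the frame's x, y, z axes.
In Python, from workcell import manip gives the robot as it stands.
- The arm moves only by the tool move_arm, never from a script. Its arguments are lists of equal length, an entry for each row: "xyz": the shift along the tool's x, y, z in units of 5 cm (1.0 is 5 cm), a list of three; "spin": the turn about the tool's z in units of 10 degrees (1.0 is 10 degrees); "gripper": the closure, from -1 (fully open) to 1 (shut). A call has 1 to 8 rows; each row shifts and turns the commanded pose from where the row before left it, along the tool's axes as they then stand; what a row does not reach is not made up. A row lasts 1/8 s, in which the tool goes at most 62.5 mm and 10.7 degrees, less where a joint would pass 70% of its speed; a pose out of reach is approached as far as the arm can. A call with a number of a shift or a turn outside -1 to 1 is refused whole. A call with a gripper value outside its range is refused whole. The fingers move at their own pace and stop on an object; the grip force is fixed at half the most. Time passes only in rows, so rows that do not move let the fingers close. It gives the time, the measured TCP pose, the force, the opening and the grip force at its end, in the units of the state.
- manip.state(): the state, without advancing time (a new reading comes with each control period).
- manip.get_image(name): name is "scene" or "side" or "wrist"; returns a dict with "frame" (480x640x3 uint8, blue, green, red), "range_z" (480x640 float32, mm along the optical axis (not along the pixel's ray), 0 where there is no reading), "mtx" (3x3 intrinsics, pixels), "view" (4x4, takes a point from world to camera coordinates); the wrist camera has in their place "T_tool_cam" (4x4, takes a point from camera to tool coordinates, whose origin is the TCP and whose axes are the flange's). Camera axes: x right, y up, looking along -z (the intrinsics and any distortion apply to the point x, -y, -z); pixel columns grow to the right and rows downward; lengths in mm; the calibration is good to about 2 mm. A picture is of the moment at which its call begins: read the wrist's pose just before it.
- manip.close_job(): hands the job in; it is judged then, once.
The state is a dict: "time": time; "joints": joint angles; "joint_velocities": joint speeds; "effort": joint torques, N m; "eef_pos": TCP position; "eef_rot": TCP orientation; "wrist_force": force on the tool from outside, world axes, zero at the start; "torque": the same for the moment, N m; "opening": opening from 0.0 (shut) to 1.0 (fully open); "grip_force": force on a finger pad.
Only numpy, scipy, OpenCV 4.12 (cv2) and the standard library are available. Lean on these libraries where they do the work, as an engineer would, in place of code of your own. Each camera call takes 0.05 s, during which the arm holds its last target. There are 200 camera calls.

## Task

Close the filled capsules: take the tamper with the wide flat foot from its cork pad, press it flat and centred on the capsule filler's sprung plate until the plate is fully down, and hold it there for about a second. Then stand the tamper upright back on the middle of the round cork pad it came from and let go. Leave the narrow-footed tamper standing where it is.

Things in the scene. Friction and masses are not known exactly. Their poses are not given: they have to be found in the camera images.
- tamper_center (a point): Wide tamper, loose, 0.3 kg, 78 mm tall, standing on a cork pad: steel disc foot 70 mm in diameter and 12 thick, short neck, black square handle 24 x 24 mm, from 25 to 78 mm above the underside. This point is on its axis, 45 mm above the underside (a good place to grip); z up along the handle, x and y square to the handle's faces.
- plate_top (a point): Capsule filler, fixed: white base 150 mm square, four posts (55 mm either way from the middle, 8 thick, tops 62 mm above the counter) and a level sprung aluminium plate 130 mm square with grey dots. This point: middle of the plate's upper face, moving with it, z up. It is 55 mm above the counter when free, 30 mm fully down; springs yield from 4 N, 13 N fully down, and lift it again.
- pad_top (a point): The wide tamper's rest: a fixed round cork pad 110 mm in diameter, 6 mm thick. This point is the middle of its upper face, 6 mm above the counter. (The narrow tamper stands on a second pad of the same kind, which may be on either side.)
- narrow_center (a point): Narrow tamper, not to be used: same steel and same black handle and height (78 mm), but its foot is only 38 mm in diameter. Stands loose on the other cork pad. This point is on its axis, 45 mm above its underside, z up.

How it is judged (in metres and radians):
On the way:
1. the wide tamper, flat and centred on the filler's plate, holds the plate fully down (height (world z) of plate_top below 0.034 m and horizontal distance between tamper_center and plate_top below 0.018 m and z of tamper_center in the frame of plate_top between 0.04 and 0.05 m and angle between tamper_center's own z axis and vertical below 0.175 rad), for 0.5 s.
At the end, for the whole second after the job is handed in: The wide tamper stands upright (within 10 degrees) on the cork pad it came from, within 25 mm of the pad's middle, let go and at rest; the filler's plate has sprung back up (within 5 mm); the narrow tamper is within 30 mm of where it stood, upright (horizontal distance between tamper_center and pad_top below 0.025 m and z of tamper_center in the frame of pad_top between 0.04 and 0.05 m and angle between tamper_center's own z axis and vertical below 0.175 rad and height (world z) of plate_top above 0.05 m and distance of narrow_center from where it was at the start of the episode below 0.03 m and angle between narrow_center's own z axis and vertical below 0.35 rad); the robot touches nothing.
It fails at once if the narrow tamper is moved more than 30 mm or tipped over (distance of narrow_center from where it was at the start of the episode above 0.03 m or angle between narrow_center's own z axis and vertical above 0.35 rad).
It also fails if it takes over 54 s, if anything falls off the work surface, if the arm or the gripper's body presses on something with over 40 N, if the wrist force passes 120 N, or if a joint passes its speed limit or range.

## Working session

There is one attempt and no reset: what is moved stays moved. The work goes in short steps, Python scripts to look and compute and a tool call to move; the robot and the scene stay as the last step left them, time stands still between calls to the robot, and variables do not carry over. Pictures are saved under pics/ and viewed, at most 10 in all, crops included, and the job is handed in when it is done.

Besides the shell and the picture viewer there is one more tool, called after "Request:" by a JSON object that holds its "method" and its "body", one argument or row to a line. move_arm: Moves the arm, as the interface text tells. Its arguments: {"type":"object","properties":{"xyz":{"type":"array"},"spin":{"type":"array"},"gripper":{"type":"array"}},"required":["xyz","spin","gripper"]}

```bash
mkdir -p pics; cat > h.py <<'E'
import numpy as np,cv2
from workcell import manip
def cloud(n):
    s=manip.state(); im=manip.get_image(n); z=im["range_z"].astype(float); K=im["mtx"]
    v,u=np.mgrid[:480,:640]
    p=np.stack([(u-K[0,2])/K[0,0]*z,-(v-K[1,2])/K[1,1]*z,-z],-1)
    if "view" in im: T=np.linalg.inv(im["view"])
    else:
        W=np.eye(4);W[:3,:3]=s["eef_rot"];W[:3,3]=s["eef_pos"];T=W@im["T_tool_cam"]
    P=p@T[:3,:3].T+T[:3,3]; P[z==0]=np.nan
    return im,P
E
python3 - <<'E'
from h import *
s=manip.state();print(s["time"],s["eef_pos"],s["eef_rot"],s["opening"])
for n in("scene","side"):
    im,P=cloud(n);cv2.imwrite(f"pics/{n}1.png",im["frame"]);np.save(n,P);print([k for k in im])
    # dark points at handle-top height
    m=(abs(P[...,2]-84)<5)&(P[...,0]>200)
    k,l,st,c=cv2.connectedComponentsWithStats(m.astype(np.uint8))
    for i in range(1,k):
        if st[i,4]>15: q=P[l==i];print(n,c[i],st[i,4],q.mean(0),q.min(0),q.max(0))
E
```

```text
0.0 [ 210.99549067 -480.29643739  230.6222434 ] [[ 9.15596394e-01  4.02098328e-01 -4.22215572e-04]
 [ 4.02098495e-01 -9.15595214e-01  1.48482005e-03]
 [ 2.10465102e-04 -1.52926813e-03 -9.99998809e-01]] 0.9999326624448416
['frame', 'range_z', 'mtx', 'view']
scene [530.    4.8] 60 [ 698.0529709  1980.76532553   84.26854573] [ 645.16032873 1968.47957471   79.30354591] [ 752.54676775 1995.79052595   88.87594135]
scene [509.94444444  24.38888889] 18 [ 655.05134361 1538.95476234   83.5498166 ] [ 643.5602962  1528.41642207   79.50287837] [ 664.47920586 1568.50788585   88.73913923]
scene [495.625    49.96875] 32 [ 650.70016779 1136.13206902   84.29945118] [ 636.04262742 1129.26591285   79.5274437 ] [ 664.60449728 1155.32892565   88.89976169]
scene [585.64492754  71.80434783] 414 [906.64456056 987.02510352  84.0591651 ] [769.07081577 977.30270526  79.05076321] [1038.00379881 1005.57682248   88.98385447]
scene [324.34529148  85.22869955] 223 [274.12574525 623.92401299  83.84182408] [201.00841144 575.83961122  79.07034534] [303.10968805 779.17007733  88.97977933]
scene [474.375      102.0689655
[... 3036 characters left out ...]
] [508.55258222 306.27884756  84.5280149 ]
side [418.77707006 181.33121019] 157 [782.36677226 116.35811673  83.61239704] [766.18644489 104.16868436  79.05926679] [810.62306335 141.40641434  88.77404618]
side [461.2752809  193.62359551] 178 [830.97039448  47.08750719  83.51720282] [814.61365785  33.66162283  79.00691871] [858.13615833  76.5329771   88.97787694]
side [541.07089552 250.04228856] 804 [ 835.23545457 -150.0842941    84.4455734 ] [ 808.67020896 -176.82543216   79.0310212 ] [ 868.30552771 -117.42197245   86.68247922]
side [383.75529412 353.13882353] 425 [ 521.60076037 -260.03912653   83.40059634] [ 510.01462929 -270.64711697   79.07314884] [ 534.87565869 -245.98210605   86.00504294]
```

View pics/scene1.png

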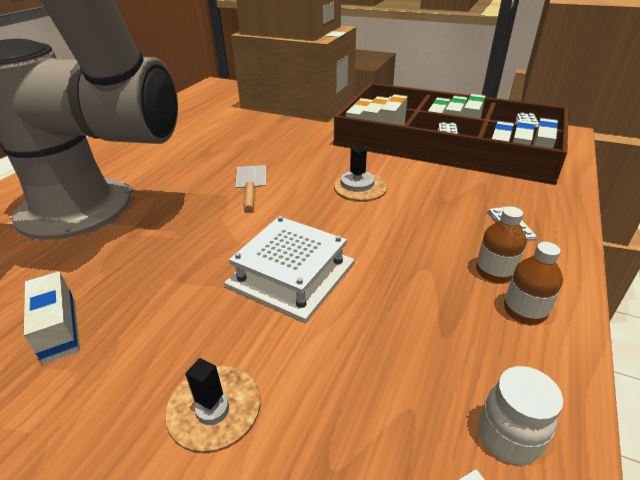

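The scene view shows the wide tamper on the far pad at px (358,165): its foot is about 0.65 of the pad's width. The narrow one is on the near pad at (208,390), and the filler's plate is centred near (289,250).

```bash
python3 - <<'E'
from h import *
for n in("scene","side"):
    P=np.load(n+".npy");x,y,z=np.moveaxis(P,-1,0)
    def rect(m,t):
        q=P[m];r=cv2.minAreaRect(q[:,:2].astype(np.float32));print(n,t,m.sum(),np.median(q[:,2]),r)
    near=np.hypot(x-494,y-293)<80
    rect(near&(z>81),"handletop"); rect(near&(z>4)&(z<9),"pad"); rect(near&(z>14)&(z<21),"foot")
    pl=(x>300)&(x<650)&(y>-120)&(y<200)
    rect(pl&(z>51)&(z<58),"plate");rect(pl&(z>8)&(z<25),"base");rect(pl&(z>59.5)&(z<66),"posts")
E
```

```text
scene handletop 80 83.66297013469423 ((493.3204040527344, 296.5846252441406), (26.36136817932129, 23.69045066833496), 63.08112716674805)
scene pad 643 5.893821161761082 ((505.73162841796875, 284.5612487792969), (109.09623718261719, 94.94068145751953), 30.998750686645508)
scene foot 395 17.734393083535565 ((494.5574645996094, 292.42108154296875), (66.77130126953125, 63.678932189941406), 22.182588577270508)
scene plate 4672 54.951485291274224 ((494.9713134765625, -7.605979919433594), (132.11776733398438, 131.48550415039062), 83.81137084960938)
scene base 3026 11.981021509778287 ((420.23968505859375, 29.770370483398438), (190.6370086669922, 359.1847229003906), 63.51411437988281)
scene posts 81 61.513157044438515 ((495.4792785644531, -6.931770324707031), (118.34280395507812, 117.2135009765625), 83.98106384277344)
side handletop 61 83.19543755052734 ((492.6346130371094, 292.9985046386719), (25.39373016357422, 24.456457138061523), 68.83360290527344)
side pad 509 5.456985333128046 ((503.3253479003906, 282.3461608886719), (108.2432632446289, 96.36914825439453), 7.4788970947265625)
side foot 355 17.144656666779895 ((492.6148376464844, 292.029052734375), (63.42900085449219, 68.07423400878906), 83.40263366699219)
side plate 4132 54.76576249225889 ((495.7467346191406, -9.509574890136719), (132.6487579345703, 130.10293579101562), 83.69125366210938)
side base 2865 11.798901205178765 ((403.5035400390625, 18.913772583007812), (126.28945922851562, 381.3099365234375), 48.51756286621094)
side posts 73 61.580493609248606 ((496.37762451171875, -9.138618469238281), (120.3985824584961, 117.10552215576172), 83.54332733154297)
```

Request:
{"method": "move_arm", "body": {
  "xyz": [
    [0.85,-0.6,0],
    [0.85,-0.6,0],
    [0.85,-0.6,0],
    [0.85,-0.6,0],
    [0.85,-0.6,0],
    [0.85,-0.6,0],
    [0.85,-0.6,0],
    [0.85,-0.6,0]
  ],
  "spin": [0,0,0,0,0,0,0,0],
  "gripper": [-1,-1,-1,-1,-1,-1,-1,-1]
}}

```text
time: 1.1
eef_pos: [426.4, -122.6, 231.2]
eef_rot: [[0.916, 0.402, -0.0], [0.402, -0.916, -0.0], [-0.0, -0.0, -1.0]]
wrist_force: [0.9, -0.5, 0.1]
opening: 0.997
grip_force: 0.0
```

Request:
{"method": "move_arm", "body": {
  "xyz": [
    [0.57,-0.88,0],
    [0.57,-0.88,0],
    [0.57,-0.88,0],
    [0.57,-0.88,0],
    [0.57,-0.88,0],
    [0.57,-0.88,0],
    [0.57,-0.88,0],
    [0.57,-0.88,0]
  ],
  "spin": [0,0,0,0,0,0,0,0],
  "gripper": [-1,-1,-1,-1,-1,-1,-1,-1]
}}

```text
time: 2.1
eef_pos: [493.0, 291.4, 230.9]
eef_rot: [[0.916, 0.402, -0.001], [0.402, -0.916, -0.0], [-0.001, 0.0, -1.0]]
wrist_force: [1.6, 0.0, -0.3]
opening: 0.997
grip_force: 0.0
```

Request:
{"method": "move_arm", "body": {
  "xyz": [
    [0,0,0],
    [0,0,0],
    [0,0,0],
    [0,0,0],
    [0,0,0]
  ],
  "spin": [-1,-1,-1,-1,-0.2],
  "gripper": [-1,-1,-1,-1,-1]
}}

```text
time: 2.72
eef_pos: [492.9, 289.7, 230.8]
eef_rot: [[0.411, 0.912, -0.001], [0.912, -0.411, -0.0], [-0.001, -0.001, -1.0]]
wrist_force: [1.2, -0.0, -0.7]
opening: 1.0
grip_force: 0.0
```

```bash
python3 - <<'E'
from h import *
s=manip.state();R=np.array(s["eef_rot"]);p=np.array(s["eef_pos"]);print(s["time"],p,R,s["joints"])
im,P=cloud("wrist");cv2.imwrite("pics/w1.png",im["frame"]);x,y,z=np.moveaxis(P,-1,0)
near=np.hypot(x-494,y-293)<90
for lo,hi,t in((80,90,"top"),(14,21,"foot"),(3,9,"pad")):
    m=near&(z>lo)&(z<hi);q=P[m]
    if len(q)>10:
        h=cv2.convexHull(q[:,:2].astype(np.float32));print(t,len(q),np.median(q[:,2]),cv2.minAreaRect(h),cv2.minEnclosingCircle(h))
E
```

```text
2.725 [492.93904273 289.67220885 230.84543546] [[ 4.11046260e-01  9.11614133e-01 -8.03202719e-04]
 [ 9.11614172e-01 -4.11046691e-01 -4.68480997e-04]
 [-7.57227718e-04 -5.39643620e-04 -9.99999568e-01]] [ 3.97325461e-01  4.29054597e-01  1.39147086e+00 -1.25034018e-04
  1.32198911e+00  8.20958106e-01]
top 749 84.73703422133667 ((493.2660217285156, 295.47393798828125), (24.082054138183594, 23.918088912963867), 61.40361022949219) ((493.2229919433594, 295.46929931640625), 15.748833656311035)
foot 2436 18.865443609709928 ((493.0471496582031, 295.40277099609375), (68.67772674560547, 69.45492553710938), 78.4649429321289) ((493.2171325683594, 295.25958251953125), 34.940452575683594)
pad 4542 6.851358469580163 ((496.9078674316406, 299.85736083984375), (155.570068359375, 172.87954711914062), 44.78887939453125) ((492.7765197753906, 292.7586364746094), 89.15641021728516)
```

View pics/w1.png

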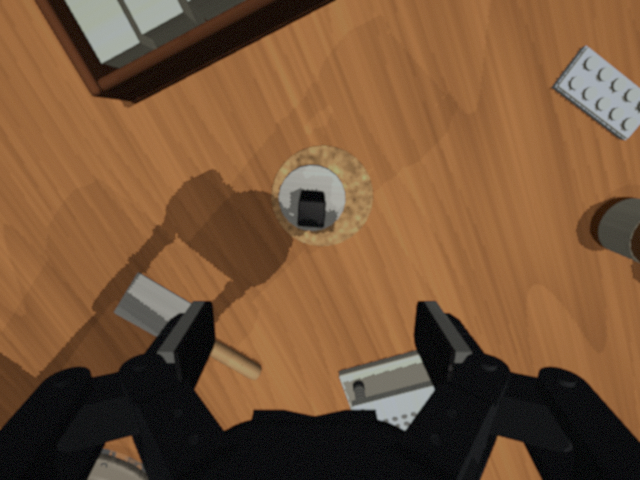

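The wrist view shows the handle at (312,208) on its foot at (312,198). The pad is centred near (323,196), so the tamper stands off-centre on it.

```bash
python3 - <<'E'
from h import *
from scipy.optimize import least_squares
im,P=cloud("wrist");z=P[...,2]
b=cv2.medianBlur(im["frame"],5);g=cv2.GaussianBlur(im["range_z"],(5,5),0)
e=cv2.Canny(b,40,100)
c=cv2.HoughCircles(cv2.cvtColor(b,cv2.COLOR_BGR2GRAY),cv2.HOUGH_GRADIENT,2,100,param1=80,param2=20,minRadius=45,maxRadius=58)
for u,v,r in c[0]:print(u,v,r,P[int(v),int(u)])
K=im["mtx"]
for X in (P,np.load("scene.npy"),np.load("side.npy")):
    m=(abs(X[...,2]-6.3)<2)&(np.hypot(X[...,0]-494,X[...,1]-293)<85)
    m=cv2.morphologyEx(m.astype(np.uint8),cv2.MORPH_OPEN,np.ones((3,3)))>0
    q=X[m][:,:2]
    # best centre: disc r=55 max inlier, edge fit by angular max radius
    f=lambda c:[np.quantile(np.hypot(*(q-c).T)[s],.95)-55 for a in np.linspace(-np.pi,np.pi,25)[:-1] for s in [abs(np.angle(np.exp(1j*(np.arctan2(*(q-c).T[::-1])-a))))<.14] if s.sum()>8]
    best=min(((np.mean(np.clip(np.abs(f(np.array([i,j]))),0,8)),i,j) for i in range(484,518,2) for j in range(270,304,2)))
    print(len(q),best)
E
```

```text
321.0 197.0 49.4 [505.71584466 302.09919352  65.43617674]
175.0 257.0 56.8 [318.71695652 295.22506695   0.65060275]
627.0 77.0 56.8 [ 8.26507778e+02  2.74993037e+02 -5.69605338e-02]
79.0 421.0 54.6 [436.29272566 317.25058949 300.65864654]
131.0 55.0 45.8 [415.40457322 468.70462738  70.73420072]
549.0 421.0 54.6 [552.22155612 264.41314404 300.1049425 ]
205.0 359.0 52.4 [451.28743131 299.19435677 261.03437376]
571.0 165.0 56.8 [ 7.58566789e+02  2.11566899e+02 -1.68146313e-01]
385.0 369.0 52.2 [486.69930591  59.3497688   12.44440526]
639.0 243.0 45.7 [761.8092631  137.96395149  64.83110254]
527.0 33.0 56.8 [745.11082603 353.815247     0.74651296]
193.0 137.0 56.8 [406.07758455 402.4158084    1.29476654]
511.0 311.0 48.0 [655.39232094  66.22958431   1.18788689]
13.0 329.0 50.2 [ 84.04431035 295.64435158   0.30645691]
257.0 475.0 54.6 [492.17823741 310.94670971 329.05843199]
4192 (np.float64(1.362932483691833), 502, 290)
596 (np.float64(1.2066122639942147), 500, 292)
376 (np.float64(1.8857312708635323), 502, 290)
```

Request:
{"method": "move_arm", "body": {
  "xyz": [
    [0.1,-0.04,0.5],
    [0,0,0.7],
    [0,0,0.7],
    [0,0,0.7],
    [0,0,0.6],
    [0,0,0.4],
    [0,0,0.2],
    [0,0,0]
  ],
  "spin": [0.2,0,0,0,0,0,0,0],
  "gripper": [-1,-1,-1,-1,-1,-1,-1,-1]
}}

```text
time: 3.82
eef_pos: [493.2, 295.0, 40.9]
eef_rot: [[0.444, 0.896, -0.001], [0.896, -0.444, -0.0], [-0.001, -0.001, -1.0]]
wrist_force: [-0.3, 1.3, -0.0]
opening: 0.998
grip_force: 0.0
```

Request:
{"method": "move_arm", "body": {
  "xyz": [
    [0,0,0.15],
    [0,0,0],
    [0,0,0],
    [0,0,0],
    [0,0,0],
    [0,0,0],
    [0,0,0],
    [0,0,0]
  ],
  "spin": [0,0,0,0,0,0,0,0],
  "gripper": [-1,1,1,1,1,1,1,1]
}}

```text
time: 4.82
eef_pos: [493.6, 295.2, 34.2]
eef_rot: [[0.443, 0.897, 0.001], [0.897, -0.443, 0.0], [0.0, 0.001, -1.0]]
wrist_force: [-1.4, -1.0, 5.1]
opening: 0.27
grip_force: 59.7
```

Request:
{"method": "move_arm", "body": {
  "xyz": [
    [0,0,-0.2],
    [0,0,-0.4],
    [0,0,-0.5],
    [0,0,-0.5],
    [0,0,-0.4],
    [0,0,0]
  ],
  "spin": [0,0,0,0,0,0],
  "gripper": [1,1,1,1,1,1]
}}

```text
time: 5.58
eef_pos: [494.0, 295.4, 135.0]
eef_rot: [[0.443, 0.897, 0.002], [0.897, -0.443, 0.001], [0.002, 0.002, -1.0]]
wrist_force: [0.1, -0.2, -3.4]
opening: 0.27
grip_force: 59.0
```

```bash
python3 - <<'E'
from h import *
s=manip.state();print(s["eef_pos"],s["wrist_force"])
R=np.array(s["eef_rot"]);p=s["eef_pos"]
im,P=cloud("scene");cv2.imwrite("pics/s2.png",im["frame"][60:260,240:460].repeat(3,0).repeat(3,1))
x,y,z=np.moveaxis(P,-1,0)
m=(z>80)&(z<92)&(np.hypot(x-p[0],y-p[1])<45);q=P[m];print("foot?",m.sum())
if m.sum()>10: print(np.median(q,0),cv2.minEnclosingCircle(q[:,:2].astype(np.float32)))
print("plate delta world",[495.5-p[0],-8.5-p[1]],"tool units",(R.T@[495.5-p[0],-8.5-p[1],0])/50)
# pad again, uncovered
m=(abs(z-6)<1.5)&(np.hypot(x-502,y-290)<75);print(cv2.minEnclosingCircle(P[m][:,:2].astype(np.float32)),np.median(P[m],0))
E
```

```text
[493.96173418 295.36705637 134.99405541] [ 0.0573722  -0.18053302 -3.44812142]
foot? 0
plate delta world [np.float64(1.5382658249713472), np.float64(-303.8670563687651)] tool units [-5.43517127  2.71917335 -0.0055894 ]
((501.6937255859375, 291.3072814941406), 57.06135177612305) [503.76446108 287.64395372   5.94403302]
```

View pics/s2.png

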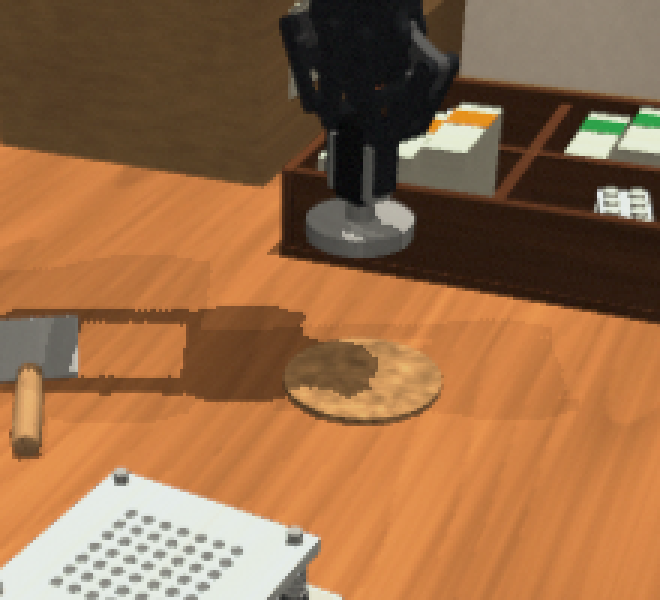

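The crop shows the tamper hanging level in the grip, foot at (360,225), and the bare pad at (365,380). The pad's middle is about (502,291) mm. Next I carry the tamper over the plate.

Request:
{"method": "move_arm", "body": {
  "xyz": [
    [-0.4,0.2,0],
    [-0.8,0.4,0],
    [-0.8,0.4,0],
    [-0.8,0.4,0],
    [-0.8,0.4,0],
    [-0.8,0.4,0],
    [-0.7,0.35,0],
    [-0.34,0.17,0]
  ],
  "spin": [0,0,0,0,0,0,0,0],
  "gripper": [1,1,1,1,1,1,1,1]
}}

```text
time: 6.62
eef_pos: [493.5, -11.8, 132.7]
eef_rot: [[0.445, 0.895, -0.002], [0.895, -0.445, -0.0], [-0.001, -0.002, -1.0]]
wrist_force: [0.6, 0.1, -2.8]
opening: 0.273
grip_force: 59.0
```

Request:
{"method": "move_arm", "body": {
  "xyz": [
    [0,0,0.2],
    [0,0,0.4],
    [0,0,0.2],
    [0,0,0.1],
    [0,0,0]
  ],
  "spin": [0,0,0,0,0],
  "gripper": [1,1,1,1,1]
}}

```text
time: 7.25
eef_pos: [494.7, -8.7, 88.5]
eef_rot: [[0.442, 0.897, -0.001], [0.897, -0.442, 0.0], [-0.0, -0.001, -1.0]]
wrist_force: [-1.0, -0.5, -3.2]
opening: 0.269
grip_force: 58.9
```

```bash
python3 - <<'E'
from h import *
s=manip.state();p=s["eef_pos"];R=np.array(s["eef_rot"]);print(p,R[:,2],s["wrist_force"],(R.T@[495.5-p[0],-8.5-p[1],0])/50)
im,P=cloud("side");cv2.imwrite("pics/d1.png",im["frame"][130:390,200:500].repeat(2,0).repeat(2,1))
E
```

```text
[494.71300338  -8.71477491  88.53544019] [-5.64463246e-04  2.37369462e-05 -9.99999840e-01] [-1.04396417 -0.49033751 -3.24348508] [ 1.08166306e-02  1.22146307e-02 -8.78265134e-06]
```

View pics/d1.png

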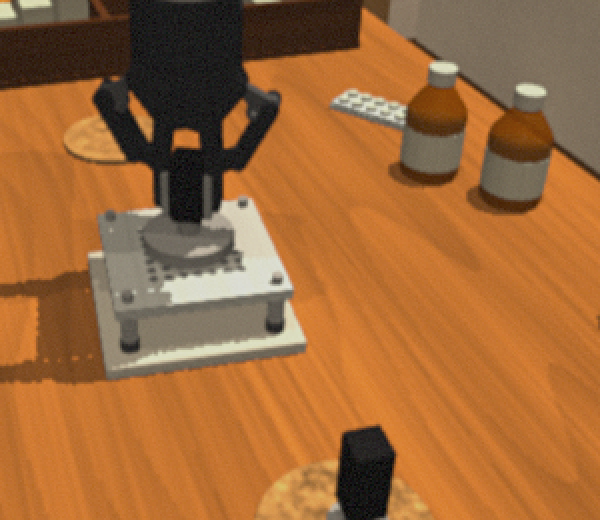

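The side view shows the foot level and just above the plate at (188,238), centred on it. The narrow tamper is untouched. Now I press.

Request:
{"method": "move_arm", "body": {
  "xyz": [
    [0,0,0.1],
    [0,0,0.1],
    [0,0,0.1],
    [0,0,0.1],
    [0,0,0.1],
    [0,0,0.06],
    [0,0,0],
    [0,0,0]
  ],
  "spin": [0,0,0,0,0,0,0,0],
  "gripper": [1,1,1,1,1,1,1,1]
}}

```text
time: 8.3
eef_pos: [495.4, -9.1, 61.4]
eef_rot: [[0.443, 0.897, 0.002], [0.897, -0.443, -0.0], [0.0, 0.002, -1.0]]
wrist_force: [-1.2, 0.7, 7.9]
opening: 0.27
grip_force: 60.3
```

Request:
{"method": "move_arm", "body": {
  "xyz": [
    [0,0,0.04],
    [0,0,0.04],
    [0,0,0.04],
    [0,0,0],
    [0,0,0]
  ],
  "spin": [0,0,0,0,0],
  "gripper": [1,1,1,1,1]
}}

```text
time: 8.93
eef_pos: [495.5, -9.1, 58.0]
eef_rot: [[0.443, 0.897, 0.003], [0.897, -0.443, -0.001], [0.001, 0.003, -1.0]]
wrist_force: [-7.7, 1.9, 34.0]
opening: 0.277
grip_force: 63.6
```

Force jumped to 34 N, so the plate is on its stop. I hold for over a second and check how it looks.

Request:
{"method": "move_arm", "body": {
  "xyz": [
    [0,0,0],
    [0,0,0],
    [0,0,0],
    [0,0,0],
    [0,0,0],
    [0,0,0],
    [0,0,0],
    [0,0,0]
  ],
  "spin": [0,0,0,0,0,0,0,0],
  "gripper": [1,1,1,1,1,1,1,1]
}}

```text
time: 9.93
eef_pos: [495.5, -9.1, 58.0]
eef_rot: [[0.443, 0.897, 0.003], [0.897, -0.443, -0.001], [0.001, 0.003, -1.0]]
wrist_force: [-8.4, 2.0, 35.0]
opening: 0.276
grip_force: 63.6
```

```bash
python3 - <<'E'
from h import *
s=manip.state();print(s["eef_pos"],s["wrist_force"])
for n in("scene","side"):
    im,P=cloud(n);x,y,z=np.moveaxis(P,-1,0);r=np.hypot(x-495.5,y+8.5)
    m=(r>42)&(r<60)&(z>20)&(z<58);print(n,"plate z",np.median(z[m]))
    for lo,hi in((39,44),):
        m=(r<45)&(z>lo)&(z<hi);q=P[m];print("foot",m.sum(),np.median(q[:,2]),cv2.minEnclosingCircle(q[:,:2].astype(np.float32)))
cv2.imwrite("pics/d2.png",im["frame"][130:390,200:500].repeat(2,0).repeat(2,1))
E
```

```text
[495.50044528  -9.05804146  57.9796458 ] [-8.38545938  2.02246999 34.96894184]
scene plate z 29.855308297419867
foot 803 41.69707564522224 ((495.7752380371094, -8.571549415588379), 35.416744232177734)
side plate z 29.628747892622812
foot 709 41.59769475867034 ((495.137451171875, -10.157556533813477), 35.2568359375)
```

View pics/d2.png

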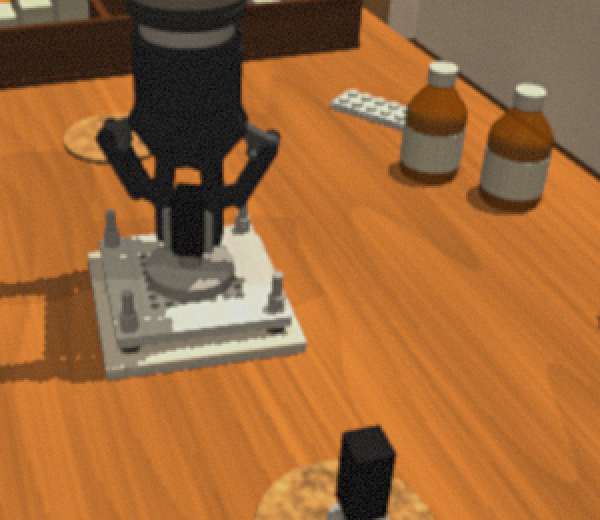

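The plate is fully down at 29.8 mm. The foot at (190,270) is flat and within 1 mm of centre. Now I lift and return.

Request:
{"method": "move_arm", "body": {
  "xyz": [
    [0,0,-0.1],
    [0,0,-0.2],
    [0,0,-0.3],
    [0,0,-0.4],
    [0,0,-0.4],
    [0,0,-0.2],
    [0,0,0]
  ],
  "spin": [0,0,0,0,0,0,0],
  "gripper": [1,1,1,1,1,1,1]
}}

```text
time: 10.9
eef_pos: [494.8, -9.0, 134.9]
eef_rot: [[0.443, 0.897, 0.0], [0.897, -0.443, -0.0], [-0.0, 0.0, -1.0]]
wrist_force: [0.9, -0.6, -3.1]
opening: 0.277
grip_force: 59.1
```

Request:
{"method": "move_arm", "body": {
  "xyz": [
    [0.4,-0.19,0],
    [0.8,-0.37,0],
    [0.8,-0.37,0],
    [0.8,-0.37,0],
    [0.8,-0.37,0],
    [0.8,-0.37,0],
    [0.7,-0.33,0],
    [0.34,-0.18,0]
  ],
  "spin": [0,0,0,0,0,0,0,0],
  "gripper": [1,1,1,1,1,1,1,1]
}}

```text
time: 11.9
eef_pos: [500.1, 292.8, 133.3]
eef_rot: [[0.441, 0.897, -0.002], [0.897, -0.441, -0.001], [-0.002, -0.001, -1.0]]
wrist_force: [-0.3, -0.1, -3.3]
opening: 0.278
grip_force: 59.0
```

Request:
{"method": "move_arm", "body": {
  "xyz": [
    [0,0,0.2],
    [0,0,0.5],
    [0,0,0.5],
    [0,0,0.3],
    [0,0,0.1],
    [0,0,0]
  ],
  "spin": [0,0,0,0,0,0],
  "gripper": [1,1,1,1,1,1]
}}

```text
time: 12.65
eef_pos: [501.3, 291.0, 54.9]
eef_rot: [[0.443, 0.896, 0.0], [0.896, -0.443, -0.0], [-0.0, 0.0, -1.0]]
wrist_force: [0.2, 0.3, -3.4]
opening: 0.273
grip_force: 59.0
```

Request:
{"method": "move_arm", "body": {
  "xyz": [
    [0,0,0.2],
    [0,0,0.14],
    [0,0,0.04],
    [0,0,0.02],
    [0,0,0],
    [0,0,0]
  ],
  "spin": [0,0,0,0,0,0],
  "gripper": [1,1,1,1,1,1]
}}

```text
time: 13.4
eef_pos: [501.1, 291.4, 35.0]
eef_rot: [[0.443, 0.897, 0.0], [0.897, -0.443, 0.0], [0.0, 0.0, -1.0]]
wrist_force: [-0.1, 0.5, -2.8]
opening: 0.269
grip_force: 59.0
```

Request:
{"method": "move_arm", "body": {
  "xyz": [
    [0,0,0.02],
    [0,0,0.01],
    [0,0,0]
  ],
  "spin": [0,0,0],
  "gripper": [1,1,1]
}}

```text
time: 13.78
eef_pos: [501.2, 291.4, 34.2]
eef_rot: [[0.443, 0.897, 0.001], [0.897, -0.443, 0.0], [0.001, 0.001, -1.0]]
wrist_force: [-1.9, -0.6, 5.8]
opening: 0.275
grip_force: 60.1
```

Contact. Release and withdraw.

Request:
{"method": "move_arm", "body": {
  "xyz": [
    [0,0,0],
    [0,0,0],
    [0,0,0],
    [0,0,0],
    [0,0,0],
    [0,0,0],
    [0,0,-0.2],
    [0,0,-0.4]
  ],
  "spin": [0,0,0,0,0,0,0,0],
  "gripper": [-1,-1,-1,-1,-1,-1,-1,-1]
}}

```text
time: 14.78
eef_pos: [500.6, 291.2, 63.5]
eef_rot: [[0.443, 0.897, -0.001], [0.897, -0.443, -0.001], [-0.001, -0.001, -1.0]]
wrist_force: [-0.6, 0.2, -0.2]
opening: 1.002
grip_force: 0.0
```

Request:
{"method": "move_arm", "body": {
  "xyz": [
    [0,0,-0.7],
    [0,0,-0.8],
    [0,0,-0.8],
    [0,0,-0.5],
    [0,0,-0.2],
    [0,0,0],
    [0,0,0]
  ],
  "spin": [0,0,0,0,0,0,0],
  "gripper": [-1,-1,-1,-1,-1,-1,-1]
}}

```text
time: 15.65
eef_pos: [500.4, 291.1, 211.9]
eef_rot: [[0.443, 0.897, -0.002], [0.897, -0.443, -0.001], [-0.002, -0.002, -1.0]]
wrist_force: [1.1, 0.6, 0.6]
opening: 0.999
grip_force: 0.0
```

```bash
python3 - <<'E'
from h import *
im,P=cloud("scene");cv2.imwrite("pics/s3.png",im["frame"]);x,y,z=np.moveaxis(P,-1,0)
r=np.hypot(x-502,y-291)
for lo,hi in((81,90),(15,21),(4,8)):
    q=P[(r<65)&(z>lo)&(z<hi)];print(len(q),np.median(q,0),cv2.minEnclosingCircle(q[:,:2].astype(np.float32)))
m=(np.hypot(x-495,y+8)<50)&(z>20);print("plate",np.median(z[m]))
m=(np.hypot(x-524,y+257)<30)&(abs(z-84)<5);print("narrow",P[m].mean(0))
E
```

```text
80 [501.94828896 289.8722763   83.60529161] ((501.3912658691406, 291.95355224609375), 14.899588584899902)
395 [507.55437842 283.89290447  17.86223405] ((500.707275390625, 291.6842346191406), 36.210792541503906)
565 [517.72816304 267.13132258   5.97725776] ((502.1138610839844, 289.6155090332031), 55.080753326416016)
plate 55.02460688818633
narrow [ 523.97812821 -257.41000587   83.35687773]
```

View pics/s3.png

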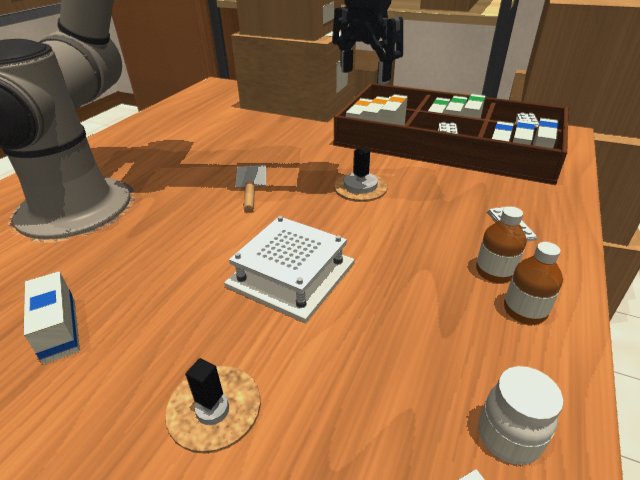

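The wide tamper stands upright and centred on its pad at (361,175). The plate is back up at 55 mm, and the narrow tamper at (208,390) hasn't moved.

```bash
python3 -c "
from workcell import manip
print(manip.close_job())"
```

```text
the job is handed in; nothing more can be done
None
```

The job is handed in: the wide tamper held the plate fully down (about 30 mm) for over a second and now stands let go within about 3 mm of its pad's middle; the plate is back up at 55 mm and the narrow tamper hasn't moved.

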